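# Flip the stock tags of the component tubs

### The arm

A 7-joint arm with a two-finger parallel gripper is mounted at the origin on the work surface. World frame = base frame: x ahead of the robot, y to its left, z up, the work surface at z = 0. Lengths are in mm, angles in rad, forces in N, time in s.
With the tool pointing down it reaches from about 400 to 875 mm from the base axis. Payload 6.5 kg.
Tool frame: the origin (TCP) lies on the centre line of the jaws, within the pads' length; the fingertips stand 14 mm ahead of it and the grasp point (between the pads) lies 5 mm behind it; z points along the fingers, y is the line along which they close (so a half turn about z gives the same grasp; the last joint's range is limited). The gripper opens to 88 mm and grips with 3 to 60 N. Pads are 18 mm wide; open, the fingers measure 123 mm over their backs; the gripper's body (75 mm by 187 mm) begins 45 mm behind the grasp point.
Start: joints at [-1.182, 0.536, -0.004, 1.538, 0.003, 1.067, -0.071], TCP at [285.527, 583.921, 252.716] pointing down, gripper open.
Joint ranges: [-2.7, 2.7], [-0.37, 2.16], [-1.27, 1.26], [0.24, 2.4], [-1.31, 4.45], [0.19, 1.91], [-2.76, 2.76]. Speed limits (rad/s): [2.39, 2.39, 3.14, 3.14, 3.14, 3.14, 3.14].

### API

Orientations are given as a rotation vector (axis times angle).
In Python, from station import ctrl, eyes gives the robot as it stands.
- The arm moves only by the tool arm_command, never from a script. Its arguments are lists of equal length, an entry for each row: "claw": the finger opening in mm, from 0 to 88.1; "travel": the shift along the tool's x, y, z in units of 40 mm (1.0 is 40 mm), a list of three; "twist": the turn about the tool's z in degrees. In form: {"claw": [claw, ...], "travel": [[tx, ty, tz], ...], "twist": [twist, ...]}. A call has 1 to 5 rows; each row shifts and turns the commanded pose from where the row before left it, along the tool's axes as they then stand; what a row does not reach is not made up. A row lasts 1/10 s, in which the tool goes at most 50 mm and 8.59 degrees, less where a joint would pass 70% of its speed; a pose out of reach is approached as far as the arm can. A call is refused whole if a number of a shift passes 1 or a number of a turn 8.59, either way. A call with a gripper value outside its range is refused whole. The fingers move at their own pace and stop on an object; the grip force is fixed at half the most. Time passes only in rows, so rows that do not move let the fingers close. It gives the time, the measured TCP pose, the force, the opening and the grip force at its end, in the units of the state.
- ctrl.state(): the state, without advancing time (a new reading comes with each control period).
- eyes.capture(name): name is "scene" or "top" or "wrist"; returns a dict with "image" (384x512x3 uint8, red, green, blue), "fx", "fy", "cx", "cy" (pixels), "rvec" (rotation vector, rad) and "tvec" (3), from world to camera coordinates, as OpenCV has them; the wrist camera has in their place "mount" (4x4, takes a point from camera to tool coordinates, whose origin is the TCP and whose axes are the flange's). Camera axes: x right, y down, z forward; pixel columns grow to the right and rows downward; lengths in mm; the calibration is good to about 2 mm. The wrist camera is an equidistant fisheye: a pixel r from the principal point sees the ray r / f radians off the axis. A picture is of the moment at which its call begins: read the wrist's pose just before it. There is no depth.
- ctrl.hand_in(): hands the job in; it is judged then, once.
The state is a dict: "time_s": time; "joint_positions": joint angles; "dq": joint speeds; "tau": joint torques, N m; "tool_pos": TCP position; "eef_rot": TCP orientation; "wrist_force": force on the tool from outside, world axes, zero at the start; "wrist_torque": the same for the moment, N m; "finger_gap": opening from 0.0 (shut) to 1.0 (fully open); "grip_force": force on a finger pad.
Only numpy, scipy, OpenCV 4.12 (cv2) and the standard library are available. Lean on these libraries where they do the work, as an engineer would, in place of code of your own. Each camera call takes 0.05 s, during which the arm holds its last target. There are 200 camera calls.

### The job

Bring the stock tags on the rail up to date: every tub heaped full of parts must have its own tag flipped over to lean towards the tub, and the tag of the tub that has run down must lean the other way, towards the robot. Push the wrong tags over gently with a fingertip until they rest on their stops, and leave the tags that are already right as they are. Grasp nothing, do not shift the tubs or anything else on the bench, and finish clear of everything.

Things in the scene. Friction and masses are not known exactly. Their poses are not given: they have to be found in the camera images.
- rail: Aluminium base bar 60 x 420 x 8 mm fixed flat on the bench, carrying four tag stands in a row along its y axis, 100 mm apart (at y = -150, -50, 50 and 150 mm in its frame). Origin: centre of its underside. Its +x points from the robot's side to the tubs' side; its placing and yaw vary
- stand_a: Fixed grey stand on the rail, foot 40 x 60 x 6 mm, two ears to 76 mm above its origin, a hinged tag between them. Origin: centre of the foot's underside, 8 mm above the bench; axes parallel to the rail's. Hinge pin along y, 67 mm above the origin. Tag: aluminium plate 44 mm wide, 4 mm thick, 30 g, its free edge 60 mm from the pin. Which of the four places it has varies
- tag_a (a joint): Angle of stand_a's tag. 0 = leaning 0.75 rad to the robot's side (-x; reorder), 0.75 = upright, 1.5 = leaning 0.75 rad to the tub's side (+x; in stock). Stops at 0 and 1.5; swings freely and past upright drops to the stop by itself. At a stop its edge is 41 mm sideways of the pin and 119 mm above the bench; upright, 135 mm. Starts at 0
- stand_b: Fixed grey stand on the rail, foot 40 x 60 x 6 mm, two ears to 76 mm above its origin, a hinged tag between them. Origin: centre of the foot's underside, 8 mm above the bench; axes parallel to the rail's. Hinge pin along y, 67 mm above the origin. Tag: aluminium plate 44 mm wide, 4 mm thick, 30 g, its free edge 60 mm from the pin. Which of the four places it has varies
- tag_b (a joint): Angle of stand_b's tag. 0 = leaning 0.75 rad to the robot's side (-x; reorder), 0.75 = upright, 1.5 = leaning 0.75 rad to the tub's side (+x; in stock). Stops at 0 and 1.5; swings freely and past upright drops to the stop by itself. At a stop its edge is 41 mm sideways of the pin and 119 mm above the bench; upright, 135 mm. Starts at 0
- stand_c: Fixed grey stand on the rail, foot 40 x 60 x 6 mm, two ears to 76 mm above its origin, a hinged tag between them. Origin: centre of the foot's underside, 8 mm above the bench; axes parallel to the rail's. Hinge pin along y, 67 mm above the origin. Tag: aluminium plate 44 mm wide, 4 mm thick, 30 g, its free edge 60 mm from the pin. Which of the four places it has varies
- tag_c (a joint): Angle of stand_c's tag. 0 = leaning 0.75 rad to the robot's side (-x; reorder), 0.75 = upright, 1.5 = leaning 0.75 rad to the tub's side (+x; in stock). Stops at 0 and 1.5; swings freely and past upright drops to the stop by itself. At a stop its edge is 41 mm sideways of the pin and 119 mm above the bench; upright, 135 mm. Starts at 0
- stand_d: Fixed grey stand on the rail, foot 40 x 60 x 6 mm, two ears to 76 mm above its origin, a hinged tag between them. Origin: centre of the foot's underside, 8 mm above the bench; axes parallel to the rail's. Hinge pin along y, 67 mm above the origin. Tag: aluminium plate 44 mm wide, 4 mm thick, 30 g, its free edge 60 mm from the pin. Which of the four places it has varies
- tag_d (a joint): Angle of stand_d's tag. 0 = leaning 0.75 rad to the robot's side (-x; reorder), 0.75 = upright, 1.5 = leaning 0.75 rad to the tub's side (+x; in stock). Stops at 0 and 1.5; swings freely and past upright drops to the stop by itself. At a stop its edge is 41 mm sideways of the pin and 119 mm above the bench; upright, 135 mm. Starts at 1.5
- tub_resistors: Loose white open tub 120 x 80 x 50 mm (x, y, z), wall 3 mm, standing on the bench about 115 mm on the +x side of the stand it belongs to, square to the rail to within 5 degrees; which stand it belongs to varies. Origin: centre of its underside. FULL: heaped to about 10 mm above the rim with small leaded resistors
- tub_capacitors: Loose white open tub 120 x 80 x 50 mm (x, y, z), wall 3 mm, standing on the bench about 115 mm on the +x side of the stand it belongs to, square to the rail to within 5 degrees; which stand it belongs to varies. Origin: centre of its underside. FULL: heaped to about 10 mm above the rim with small round capacitors
- tub_connectors: Loose white open tub 120 x 80 x 50 mm (x, y, z), wall 3 mm, standing on the bench about 115 mm on the +x side of the stand it belongs to, square to the rail to within 5 degrees; which stand it belongs to varies. Origin: centre of its underside. FULL: heaped to about 10 mm above the rim with small block connectors
- tub_low: Loose white open tub 120 x 80 x 50 mm (x, y, z), wall 3 mm, standing on the bench about 115 mm on the +x side of the stand it belongs to, square to the rail to within 5 degrees; which stand it belongs to varies. Origin: centre of its underside. NOT full: run down, its floor bare but for a few parts
- spool: Loose bystander: reel of solder standing on its flange beside one end of the rail, 54 mm diameter, 48 mm high. Origin: centre of its underside
- flux_bottle: Loose bystander: amber bottle, 60 mm diameter, 120 mm high, standing well to the right of the rail. Origin: centre of its underside
- tip_tin: Loose bystander: small steel bowl, rim radius 30 mm, 28 mm high, on the robot's side of the rail. Origin: centre of its underside
- brush: Loose bystander: cleaning brush 150 mm long lying flat on the robot's side of the rail. Origin: on its handle's underside
- fixture: Loose bystander: dark brown slotted fixture block 60 x 110 x 34 mm, front left. Origin: centre of its underside
- paste_jar: Loose bystander: lidded jar, 44 mm diameter, 40 mm high, beside the other end of the rail. Origin: centre of its underside
- screwdriver: Loose bystander: screwdriver 160 mm long lying flat, front right. Origin: on its handle's underside
Things that resemble listed ones, but are neither listed nor needed, are in the scene too. Leave any pink look-alike of the tub_resistors alone. Leave any green look-alike of the tub_low alone.

How it is judged (in metres and radians):
At the end, for the whole second after the job is handed in: Each tag standing in front of a full tub reads over 1.35 rad, the tag in front of the run-down tub under 0.15 rad, all at rest (under 0.2 rad/s); each tub still stands in front of the same stand (centres within 133 mm) (((horizontal distance between tub_resistors and stand_a below 0.133 m and value of joint tag_a above 1.35 rad) or (horizontal distance between tub_capacitors and stand_a below 0.133 m and value of joint tag_a above 1.35 rad) or (horizontal distance between tub_connectors and stand_a below 0.133 m and value of joint tag_a above 1.35 rad) or (horizontal distance between tub_low and stand_a below 0.133 m and value of joint tag_a below 0.15 rad)) and velocity of joint tag_a between -0.2 and 0.2 rad/s and ((horizontal distance between tub_resistors and stand_b below 0.133 m and value of joint tag_b above 1.35 rad) or (horizontal distance between tub_capacitors and stand_b below 0.133 m and value of joint tag_b above 1.35 rad) or (horizontal distance between tub_connectors and stand_b below 0.133 m and value of joint tag_b above 1.35 rad) or (horizontal distance between tub_low and stand_b below 0.133 m and value of joint tag_b below 0.15 rad)) and velocity of joint tag_b between -0.2 and 0.2 rad/s and ((horizontal distance between tub_resistors and stand_c below 0.133 m and value of joint tag_c above 1.35 rad) or (horizontal distance between tub_capacitors and stand_c below 0.133 m and value of joint tag_c above 1.35 rad) or (horizontal distance between tub_connectors and stand_c below 0.133 m and value of joint tag_c above 1.35 rad) or (horizontal distance between tub_low and stand_c below 0.133 m and value of joint tag_c below 0.15 rad)) and velocity of joint tag_c between -0.2 and 0.2 rad/s and ((horizontal distance between tub_resistors and stand_d below 0.133 m and value of joint tag_d above 1.35 rad) or (horizontal distance between tub_capacitors and stand_d below 0.133 m and value of joint tag_d above 1.35 rad) or (horizontal distance between tub_connectors and stand_d below 0.133 m and value of joint tag_d above 1.35 rad) or (horizontal distance between tub_low and stand_d below 0.133 m and value of joint tag_d below 0.15 rad)) and velocity of joint tag_d between -0.2 and 0.2 rad/s); the robot touches nothing.
It fails at once if a tag that was already right is flipped over ((horizontal distance between tub_low and stand_a below 0.133 m and value of joint tag_a above 0.9 rad) or (horizontal distance between tub_low and stand_b below 0.133 m and value of joint tag_b above 0.9 rad) or (horizontal distance between tub_low and stand_c below 0.133 m and value of joint tag_c above 0.9 rad) or (not (horizontal distance between tub_low and stand_d below 0.133 m) and value of joint tag_d below 0.6 rad)).
It fails at once if a tag or its stand is pushed harder than 20 N (contact force between the fingers and stand_a above 20 N or contact force between the fingers and stand_b above 20 N or contact force between the fingers and stand_c above 20 N or contact force between the fingers and stand_d above 20 N).
It fails at once if a tub is lifted or shifted more than 12 mm (distance of any of tub_resistors, tub_capacitors, tub_connectors, tub_low from where it was at the start of the episode above 0.012 m).
It fails at once if another loose thing is lifted or shifted more than 30 mm (distance of any of spool, flux_bottle, tip_tin, brush, fixture, paste_jar, screwdriver from where it was at the start of the episode above 0.03 m).
It also fails if it takes over 72 s, if anything falls off the work surface, if the arm or the gripper's body presses on something with over 40 N, if the wrist force passes 120 N, or if a joint passes its speed limit or range.

## Working session

There is one attempt and no reset: what is moved stays moved. The work goes in short steps, Python scripts to look and compute and a tool call to move; the robot and the scene stay as the last step left them, time stands still between calls to the robot, and variables do not carry over. Pictures are saved under pics/ and viewed, at most 10 in all, crops included, and the job is handed in when it is done.

Besides the shell and the picture viewer there is one more tool, called after "Request:" as name(argument=value, ...) on one line, values as JSON. arm_command: Moves the arm, as the interface text tells. Its arguments: {"type":"object","properties":{"claw":{"type":"array"},"travel":{"type":"array"},"twist":{"type":"array"}},"required":["claw","travel","twist"]}

```bash
mkdir -p pics; cat > h.py <<'E'
import numpy as np, cv2
from station import ctrl, eyes
def save(n,f):
    c=eyes.capture(n); cv2.imwrite(f,c["image"][:,:,::-1]); return c
def ray(c,u,v,z):
    R=cv2.Rodrigues(np.array(c["rvec"],float))[0]; t=np.array(c["tvec"],float).ravel()
    o=-R.T@t; d=R.T@np.array([(u-c["cx"])/c["fx"],(v-c["cy"])/c["fy"],1])
    return (o+d*(z-o[2])/d[2]).round(1)
def proj(c,p):
    R=cv2.Rodrigues(np.array(c["rvec"],float))[0]; q=R@np.array(p,float)+np.array(c["tvec"],float).ravel()
    return (q[0]/q[2]*c["fx"]+c["cx"], q[1]/q[2]*c["fy"]+c["cy"])
E
python3 - <<'E'
from h import *
import pickle
t=save("top","pics/top.png"); s=save("scene","pics/scene.png")
pickle.dump((t,s),open("c.pkl","wb"))
a=cv2.resize(t["image"],(800,600),interpolation=cv2.INTER_CUBIC);cv2.imwrite("pics/top2.png",a[:,:,::-1])
a=cv2.resize(s["image"],(800,600),interpolation=cv2.INTER_CUBIC);cv2.imwrite("pics/scene2.png",a[:,:,::-1])
st=ctrl.state();print(st["time_s"],st["tool_pos"],st["eef_rot"],st["finger_gap"])
R=cv2.Rodrigues(np.array(st["eef_rot"]))[0];print(R.round(3))
E
```

```text
0.1 [285.3463749  583.46442447 251.95689835] [-7.08104537e-01 -3.06053589e+00  2.28172917e-03] 1.0004923338177962
[[-0.898  0.439 -0.001]
 [ 0.439  0.898 -0.001]
 [-0.    -0.001 -1.   ]]
```

View pics/top2.png

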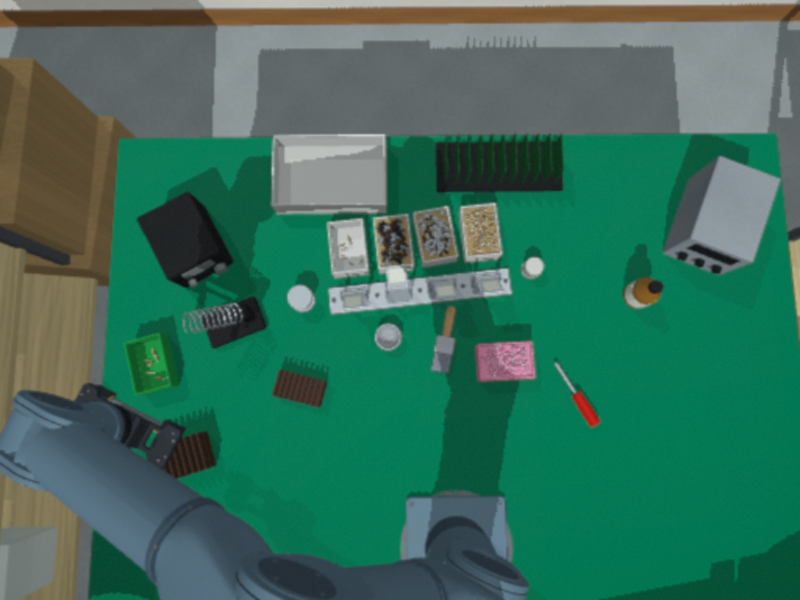

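View pics/scene2.png

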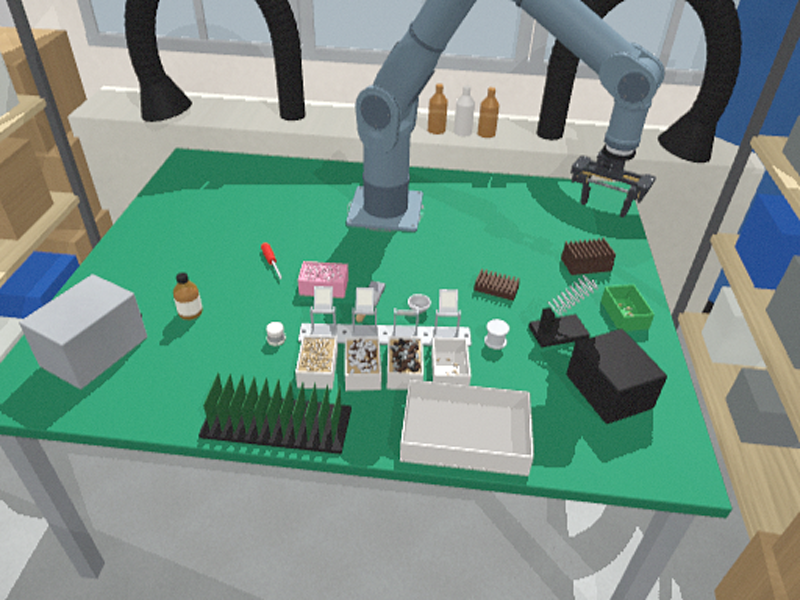

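Top view (800×600): the rail runs from (330,300) to (510,280). The four tubs from left to right are run-down (350,247), connectors (393,240), capacitors (435,235) and resistors (480,230). The pink (505,361) and green (150,362) tubs are look-alikes, to be left alone. Only the tag at (397,277), by the connectors, leans to its tub; the tags at (350,297), (442,288) and (490,283) lean to the robot. The scene view agrees, so the two to flip are the capacitors' and resistors' tags. I'll check this in a crop and measure.

```bash
python3 - <<'E'
from h import *
import pickle
t,s=pickle.load(open("c.pkl","rb"))
k=512/800
im=t["image"]
a=im[120:210,190:350];b=s["image"][170:260,170:320]
cv2.imwrite("pics/crop.png",np.vstack([cv2.resize(a,(520,292),interpolation=2),cv2.resize(b,(520,300),interpolation=2)])[:,:,::-1])
# rail: mask non-green bright, component containing rail
hsv=cv2.cvtColor(im,cv2.COLOR_RGB2HSV)
m=((hsv[...,1]<60)&(hsv[...,2]>110)).astype(np.uint8)
poly=np.zeros_like(m); cv2.fillPoly(poly,[np.int32(np.array([[322,283],[517,262],[520,300],[330,320]])*k)],1)
p=np.argwhere(m&poly)[:,::-1].astype(np.float32)
(c,sz,an)=cv2.minAreaRect(p);print(c,sz,an)
for q in cv2.boxPoints((c,sz,an)): print(q,ray(t,*q,8))
# scene-based check of pixel corners
for q in [(330,290),(331,313),(509,270),(511,293)]: print(q,ray(t,q[0]*k,q[1]*k,8))
for q in [(349,247),(393,241),(435,236),(480,231)]: print("tub",ray(t,q[0]*k,q[1]*k,50))
for n,q in dict(tin=(388,337),brush=(443,340),pink=(505,361)).items(): print(n,ray(t,q[0]*k,q[1]*k,20))
print("cam h",ray(t,256,192,0))
E
```

```text
(267.9257507324219, 183.93624877929688) (20.671630859375, 116.07048797607422) 83.53018188476562
[209.09547 180.20566] [592.9 286.8   8. ]
[324.42676 167.12686] [ 637.7 -133.6    8. ]
[326.75604 187.66684] [ 561.6 -139.3    8. ]
[211.42474 200.74564] [517.6 277.7   8. ]
(330, 290) [573. 279.   8.]
(331, 313) [519.1 276.2   8. ]
(509, 270) [ 616.6 -137.7    8. ]
(511, 293) [ 562.2 -140.4    8. ]
tub [664.2 231.6  50. ]
tub [677.3 131.6  50. ]
tub [688.1  35.9  50. ]
tub [698.9 -66.9  50. ]
tin [461.2 144.8  20. ]
brush [453.3  20.1  20. ]
pink [ 404.5 -118.9   20. ]
cam h [549.3 116.9   0. ]
```

View pics/crop.png

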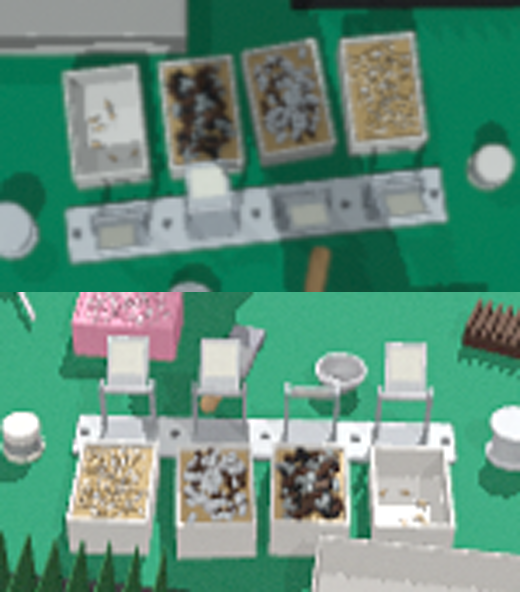

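Confirmed in the crop: full resistors and capacitors tubs have tags leaning to the robot, and both need flipping. The connectors' and the run-down tub's tags are right. Rail centre is about (568,69) with yaw +0.104 rad, so the target pins are at (573,20) and (583,-80). I'll turn the tool to the rail axes and close the fingers first.

Request:
arm_command(claw=[0,0,0,0,0], travel=[[0,0,0],[0,0,0],[0,0,0],[0,0,0],[0,0,0]], twist=[-8,-8,-8,-8,0])

```text
time_s: 0.6
tool_pos: [285.5, 583.6, 252.2]
eef_rot: [0.165, -3.137, 0.001]
wrist_force: [0.2, -0.7, -0.6]
finger_gap: 0.571
grip_force: 0.0
```

Request:
arm_command(claw=[0,0,0,0,0], travel=[[-0.2,-0.98,0],[-0.2,-0.98,0],[-0.2,-0.98,0],[-0.2,-0.98,0],[-0.2,-0.98,0]], twist=[0,0,0,0,0])

```text
time_s: 1.1
tool_pos: [345.8, 391.4, 252.6]
eef_rot: [0.156, -3.138, 0.0]
wrist_force: [1.4, -0.5, -1.0]
finger_gap: 0.115
grip_force: 0.0
```

Request:
arm_command(claw=[0,0,0,0,0], travel=[[-0.2,-0.98,0],[-0.2,-0.98,0],[-0.2,-0.98,0],[-0.2,-0.98,0],[-0.2,-0.98,0]], twist=[0,0,0,0,0])

```text
time_s: 1.6
tool_pos: [405.9, 200.7, 252.8]
eef_rot: [-0.156, 3.138, 0.001]
wrist_force: [0.3, 0.8, 0.3]
finger_gap: 0.002
grip_force: 0.0
```

Request:
arm_command(claw=[0,0,0,0,0], travel=[[-0.2,-0.98,0],[-0.2,-0.98,0],[-0.2,-0.98,0],[-0.2,-0.98,0],[0,0,0]], twist=[0,0,0,0,0])

```text
time_s: 2.1
tool_pos: [454.8, 44.3, 252.9]
eef_rot: [-0.144, 3.138, -0.003]
wrist_force: [0.5, -0.4, -1.0]
finger_gap: 0.004
grip_force: 0.0
```

```bash
python3 - <<'E'
from h import *
st=ctrl.state();c=eyes.capture("wrist");im=c["image"].copy()
R=cv2.Rodrigues(np.array(st["eef_rot"]))[0];M=np.array(c["mount"]);T=np.eye(4);T[:3,:3]=R;T[:3,3]=st["tool_pos"]
W=np.linalg.inv(T@M)
def pr(p):
    q=W[:3,:3]@p+W[:3,3];th=np.arctan2(np.hypot(q[0],q[1]),q[2]);r=np.hypot(q[0],q[1])+1e-9
    return (int(round(c["cx"]+c["fx"]*th*q[0]/r)),int(round(c["cy"]+c["fy"]*th*q[1]/r)))
ca,sa=np.cos(.104),np.sin(.104)
for y in(-150,-50,50,150):
  for x,z,yy in((-41,119,-22),(-41,119,22),(0,75,-22),(0,75,22)):
    p=np.array([567.7+ca*x-sa*(y+yy),69.3+sa*x+ca*(y+yy),z]);
    cv2.circle(im,pr(p),2,(255,0,0) if x else (0,0,255),-1)
cv2.imwrite("pics/w1.png",cv2.resize(im,(800,600))[:,:,::-1]);print(st["tool_pos"])
E
```

```text
[454.79078242  44.31886709 252.85737555]
```

View pics/w1.png

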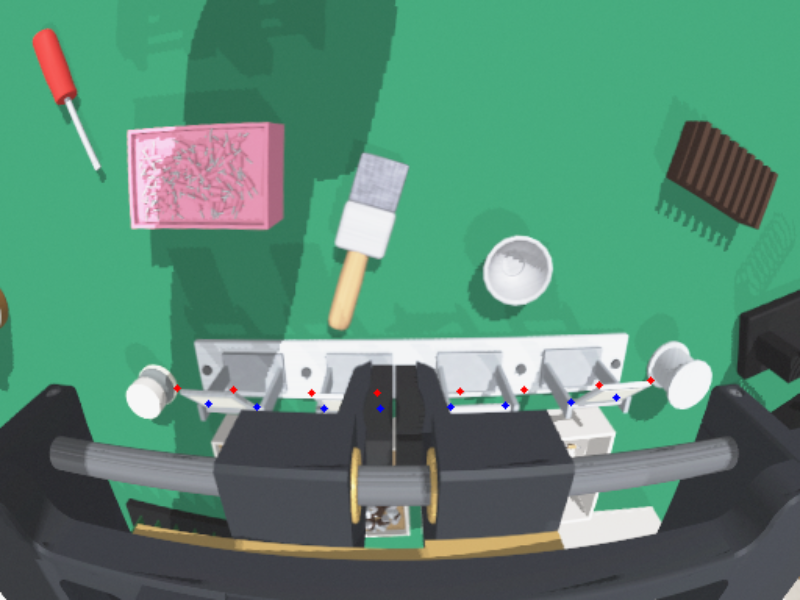

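The wrist view shows the projected free edges (178–235,390; 310–378,393) and pins lying on the tags, so the estimate holds to a few mm. Next I move over to the capacitors' tag line and go down.

Request:
arm_command(claw=[0,0,0,0,0], travel=[[0,-0.9,0],[0,0,0.9],[0,0,0.9],[0,0,0.9],[0,0,0.75]], twist=[0,0,0,0,0])

```text
time_s: 2.65
tool_pos: [456.8, 15.5, 113.1]
eef_rot: [0.161, -3.137, -0.001]
wrist_force: [0.3, 0.1, 0.6]
finger_gap: 0.004
grip_force: 0.0
```

Request:
arm_command(claw=[0,0,0,0,0], travel=[[-0.4,0,0],[-0.4,0,0],[-0.3,0,0],[-0.2,0,0],[-0.2,0,0]], twist=[0,0,0,0,0])

```text
time_s: 3.15
tool_pos: [517.5, 20.8, 114.8]
eef_rot: [0.163, -3.137, -0.0]
wrist_force: [-0.4, -0.1, 0.5]
finger_gap: 0.003
grip_force: 0.0
```

Request:
arm_command(claw=[0,0,0,0,0], travel=[[-0.2,-0.1,0],[-0.2,0,0],[-0.2,0,0],[-0.2,0,0],[-0.2,0,0]], twist=[0,0,0,0,0])

```text
time_s: 3.65
tool_pos: [558.0, 20.3, 114.7]
eef_rot: [-0.163, 3.137, 0.0]
wrist_force: [0.1, 1.1, 0.1]
finger_gap: 0.004
grip_force: 0.0
```

Request:
arm_command(claw=[0,0,0,0,0], travel=[[-0.2,0,0],[-0.2,0,0],[-0.2,0,0],[-0.1,0,0],[0,0,0]], twist=[0,0,0,0,0])

```text
time_s: 4.15
tool_pos: [585.5, 23.2, 114.6]
eef_rot: [0.163, -3.137, 0.0]
wrist_force: [0.1, -0.5, -0.1]
finger_gap: 0.004
grip_force: 0.0
```

Request:
arm_command(claw=[0,0,0,0,0], travel=[[0.4,0,0],[0.7,0,0],[0.7,0,0],[0.5,0,0],[0,0,0]], twist=[0,0,0,0,0])

```text
time_s: 4.65
tool_pos: [490.6, 13.1, 114.5]
eef_rot: [0.162, -3.134, 0.0]
wrist_force: [1.2, 0.4, -1.0]
finger_gap: 0.004
grip_force: 0.0
```

Request:
arm_command(claw=[0,0,0,0,0], travel=[[0,-0.7,0],[0,-0.7,0],[0,-0.7,0],[0,-0.4,0],[0,0,0]], twist=[0,0,0,0,0])

```text
time_s: 5.15
tool_pos: [505.2, -88.7, 115.0]
eef_rot: [-0.156, 3.136, -0.002]
wrist_force: [-1.0, 0.5, 0.3]
finger_gap: 0.003
grip_force: 0.0
```

```bash
python3 - <<'E'
from h import *
s=eyes.capture("scene");b=s["image"][150:260,150:340]
cv2.imwrite("pics/s3.png",cv2.resize(b,(760,440),interpolation=2)[:,:,::-1])
E
```

```text
(no output)
```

View pics/s3.png

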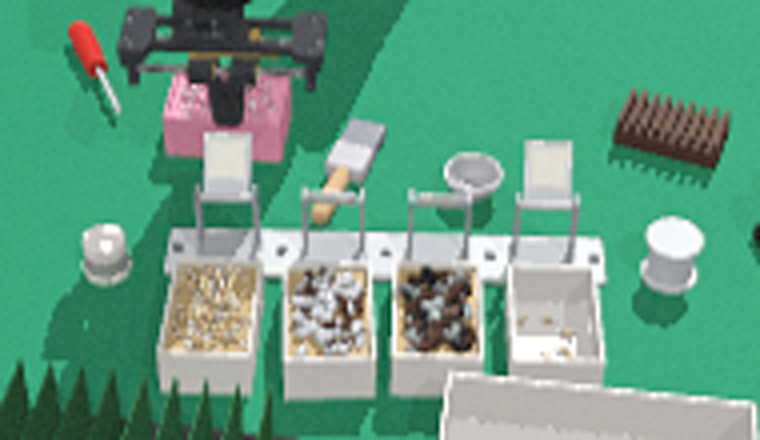

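The capacitors' tag (333,195) now leans to its tub and the other tags are unchanged. The finger is lined up behind the resistors' tag (228,165), so I push that one.

Request:
arm_command(claw=[0,0,0,0,0], travel=[[-0.3,0,0],[-0.3,0,0],[-0.2,0,0],[-0.2,0,0],[-0.2,0,0]], twist=[0,0,0,0,0])

```text
time_s: 5.7
tool_pos: [552.6, -80.3, 114.7]
eef_rot: [0.164, -3.137, -0.0]
wrist_force: [-0.5, 1.1, 0.3]
finger_gap: 0.004
grip_force: 0.1
```

Request:
arm_command(claw=[0,0,0,0,0], travel=[[-0.2,0,0],[-0.2,0,0],[-0.2,0,0],[-0.2,0,0],[-0.2,0,0]], twist=[0,0,0,0,0])

```text
time_s: 6.2
tool_pos: [592.2, -76.7, 114.7]
eef_rot: [-0.163, 3.137, -0.0]
wrist_force: [-0.3, -0.4, -0.2]
finger_gap: 0.007
grip_force: 0.0
```

Request:
arm_command(claw=[0,0,0,0,0], travel=[[-0.1,0,0],[0,0,0],[0.4,0,0],[0.7,0,0],[0.7,0,0]], twist=[0,0,0,0,0])

```text
time_s: 6.7
tool_pos: [522.9, -83.9, 114.7]
eef_rot: [0.163, -3.137, 0.0]
wrist_force: [-0.1, -0.1, -0.4]
finger_gap: 0.005
grip_force: 0.0
```

Request:
arm_command(claw=[0,0,0,0,0], travel=[[0.6,0,0],[0,0,-0.8],[0,0,-0.9],[0,0,-0.9],[0,0,0]], twist=[0,0,0,0,0])

```text
time_s: 7.2
tool_pos: [502.6, -86.8, 223.2]
eef_rot: [-0.162, 3.129, -0.001]
wrist_force: [0.1, -0.4, -0.4]
finger_gap: 0.003
grip_force: 0.0
```

```bash
python3 - <<'E'
from h import *
s=eyes.capture("scene");b=s["image"][150:260,150:340]
cv2.imwrite("pics/s4.png",cv2.resize(b,(760,440),interpolation=2)[:,:,::-1])
E
```

```text
(no output)
```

View pics/s4.png

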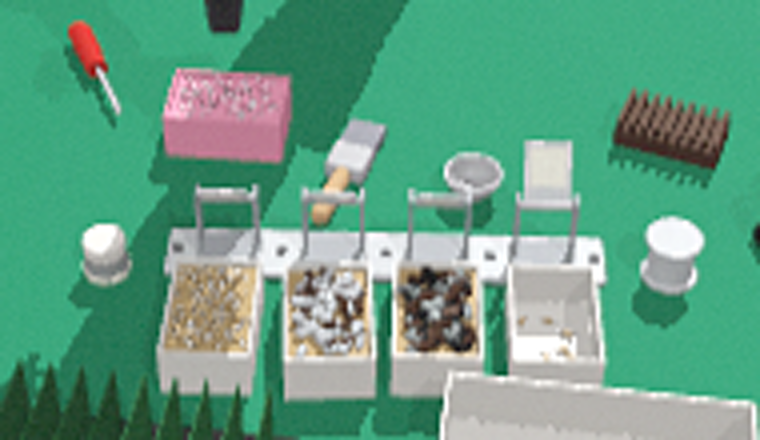

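The three full tubs' tags now lean to their tubs (227,192; 333,195; 440,197). The run-down tub's tag (548,170) still leans to the robot, nothing has shifted, and the arm is clear.

```bash
python3 -c "
from station import ctrl
print(ctrl.hand_in())"
```

```text
the job is handed in; nothing more can be done
None
```

The job is handed in: I flipped the resistors' and capacitors' tags to lean towards their tubs and left the connectors' and run-down tub's tags as they were; the last picture shows all four correct, nothing shifted and the arm clear (the hand-in returned no verdict).

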